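Ready the hand-function test station

ROBOT

A 7-joint arm with a two-finger parallel gripper is mounted at the origin on the work surface. World frame = base frame: x ahead of the robot, y to its left, z up, the work surface at z = 0. Lengths are in m, angles in rad, forces in N, time in s.
With the tool pointing down it reaches from about 0.4 to 0.9 m from the base axis. Payload 5.6 kg.
Tool frame: the origin (TCP) lies midway between the tips of the shut fingers; the grasp point (between the pads) lies 19 mm behind it; z points along the fingers, y is the line along which they close (so a half turn about z gives the same grasp; the last joint's range is limited). The gripper opens to 92 mm and grips with 3 to 60 N. Pads are 20 mm wide; open, the fingers measure 128 mm over their backs; the gripper's body (75 mm by 189 mm) begins 69 mm behind the grasp point.
Start: joints at [1.217, 0.468, -0.012, 1.603, 0.006, 1.071, -0.056], TCP at [0.199, -0.619, 0.215] pointing down, gripper open.
Joint ranges: [-2.53, 2.53], [-0.31, 2.02], [-1.57, 1.55], [0.28, 2.44], [-1.29, 4.43], [0.15, 1.84], [-2.92, 2.92]. Speed limits (rad/s): [2.57, 2.57, 3.14, 3.14, 3.14, 3.14, 3.14].

INTERFACE

Orientations are given as a 3x3 rotation matrix whose columns are the frame's x, y, z axes.
In Python, from station import env, effector, solver, viewer, workorder, search_frame, tip_of gives the robot as it stands. Calls block until the motion is done:
- env.reach(position, orientation): joint-space move of the TCP to a pose.
- env.movel(position, frame=None, rate=0.15): straight line of the TCP; frame=None keeps the orientation; rate is the mean speed in m/s.
- env.goto_joints(angles): joint-space move.
- effector.release() and effector.grasp(squeeze=None): open the fingers fully, or close them until they stop; squeeze is the grip in N (None keeps the last).
- env.pause(seconds).
- solver.inverse_kinematics(position, orientation): joint angles nearest the present ones, or None.
- env.sense(): the state.
- viewer.read_camera(name): name is "scene" or "top" or "wrist"; returns (picture, depth): 400x640x3 uint8, red, green, blue; 400x640 float32, m along the optical axis (not along the pixel's ray), 0 where there is no reading.
- viewer.camera_info(name): a dict with "intrinsics" (3x3 intrinsics, pixels), "eye" and "rotation" of the camera in the world; the wrist camera has in their place "T_tool_cam" (4x4, takes a point from camera to tool coordinates, whose origin is the TCP and whose axes are the flange's). Camera axes: x right, y up, looking along -z (the intrinsics and any distortion apply to the point x, -y, -z); pixel columns grow to the right and rows downward; lengths in m; the calibration is good to about 2 mm. The wrist camera is an equidistant fisheye: a pixel r from the principal point sees the ray r / f radians off the axis. A picture is of the moment at which its call begins: read the wrist's pose just before it. camera_info takes no time and is no camera call.
A pose or a line that the arm cannot do raises env.PlanningError and nothing moves.
- workorder.finish_job(): hands the job in; it is judged then, once.
Trained networks look in the newest picture that a camera, given by its name, has taken for a name from the list of things; names that differ only in an ending like _2 or _b are one class to them, and where a whole thing is asked for, a point or a joint stands for the part that bears it (a point fixed in the world has none). Each returns a list of dicts, best first, with "score" (0 to 1); they miss things now and then, are a little off and sometimes report something else, mostly with a low value. They report only what shows in the picture. A call takes as long as a camera call. They do not tell look-alikes from the thing itself.
- search_frame(camera, name): "at" ([x, y, z] in m, in world coordinates, good to about 4 mm: the middle of the surface that is visible of it).
- tip_of(camera, name): "at" ([x, y, z] in m, in world coordinates, good to about 4 mm: a listed point, or the origin of a listed thing).
The state is a dict: "t": time; "joint_positions": joint angles; "joint_velocities": joint speeds; "tau": joint torques, N m; "ee_pos": TCP position; "tcp_rot": TCP orientation; "wrist_force": force on the tool from outside, world axes, zero at the start; "moment": the same for the moment, N m; "gripper_width": finger opening in m; "grasp_force": force on a finger pad.
Only numpy, scipy, OpenCV 4.12 (cv2) and the standard library are available. Lean on these libraries where they do the work, as an engineer would, in place of code of your own. Each camera call takes 0.05 s, during which the arm holds its last target. There are 200 camera calls.

TASK

Get the hand-test station ready for the next patient: put every plug that lies about fully home in a socket of the wooden board, any socket. Check the pull gauge by drawing its slide out to the long line, holding it there for three seconds and letting it go home; only after that, press its recessed zero button fully in with the tip of the stylus and lay the stylus flat on the middle of its pad again. Leave the tape roll and the gel bottle where they are.

Things in the scene. Friction and masses are not known exactly. Their poses are not given: they have to be found in the camera images.
- panel: upright light wooden board, 230 wide x 68 high x 36 thick, fixed, with a low foot behind it; on its top a dark steel strip 8 wide runs straight above each of the four sockets. Origin: under the middle of its front face (the face towards the robot); x into the board, y to its left seen from the robot, z up
- socket0 (a point): centre of the mouth of socket 0 on the front face of the panel: round hole 9 in diameter, chamfered mouth, 32 deep along the panel's +x, centre 36 above the table, under the steel strip on the top; the four are in one row, 50 apart (this one at panel y = 75 mm). Axes as the panel's
- socket1 (a point): centre of the mouth of socket 1 on the front face of the panel: round hole 9 in diameter, chamfered mouth, 32 deep along the panel's +x, centre 36 above the table, under the steel strip on the top; the four are in one row, 50 apart (this one at panel y = 25 mm). Axes as the panel's
- socket2 (a point): centre of the mouth of socket 2 on the front face of the panel: round hole 9 in diameter, chamfered mouth, 32 deep along the panel's +x, centre 36 above the table, under the steel strip on the top; the four are in one row, 50 apart (this one at panel y = -25 mm). Axes as the panel's
- socket3 (a point): centre of the mouth of socket 3 on the front face of the panel: round hole 9 in diameter, chamfered mouth, 32 deep along the panel's +x, centre 36 above the table, under the steel strip on the top; the four are in one row, 50 apart (this one at panel y = -75 mm). Axes as the panel's
- plug0: loose plug (2 to 4 of four are there), 30 g, lying flat on a thin fixed cork mat (2 thick): square wooden handle 44 long, 16 x 16, with a steel pin 7 in diameter and 28 long (last 3 tapered) out of one end. Origin: middle of the handle; +x along the pin to its tip. Fully home, the handle's end meets the board's face and the handle stays out, slightly drooping
- plug1: loose plug (2 to 4 of four are there), 30 g, lying flat on a thin fixed cork mat (2 thick): square wooden handle 44 long, 16 x 16, with a steel pin 7 in diameter and 28 long (last 3 tapered) out of one end. Origin: middle of the handle; +x along the pin to its tip. Fully home, the handle's end meets the board's face and the handle stays out, slightly drooping
- plug2: loose plug (2 to 4 of four are there), 30 g, lying flat on a thin fixed cork mat (2 thick): square wooden handle 44 long, 16 x 16, with a steel pin 7 in diameter and 28 long (last 3 tapered) out of one end. Origin: middle of the handle; +x along the pin to its tip. Fully home, the handle's end meets the board's face and the handle stays out, slightly drooping
- plug3: loose plug (2 to 4 of four are there), 30 g, lying flat on a thin fixed cork mat (2 thick): square wooden handle 44 long, 16 x 16, with a steel pin 7 in diameter and 28 long (last 3 tapered) out of one end. Origin: middle of the handle; +x along the pin to its tip. Fully home, the handle's end meets the board's face and the handle stays out, slightly drooping
- plug0_tip (a point): tip of the pin of plug0, on its axis, 50 from its origin
- plug1_tip (a point): tip of the pin of plug1, on its axis, 50 from its origin
- plug2_tip (a point): tip of the pin of plug2, on its axis, 50 from its origin
- plug3_tip (a point): tip of the pin of plug3, on its axis, 50 from its origin
- gauge: white pull gauge, fixed box 200 wide x 110 deep x 68 high with a display on top; its front face looks to the robot. Origin: under the middle of the front face; x into the box, y to its left seen from the robot. An aluminium scale tongue 50 wide, top 14 above the table, sticks out 108 from the face below the slide (centred at y = 45 mm)
- gauge_slide (a joint): how far the sprung slide is drawn out, m: 0 home, grows as it is drawn along the gauge's -x, stop at 0.065; the long line of the scale is at 0.045. Spring: 1 N at 0, 7 N at the long line; it goes home by itself when let go
- gauge_grip (a point): grip of the slide: upright black post 18 (x) x 16 (y), 21 to 63 above the table, on a steel bar 10 x 10; the point is on its axis, 50 above the table, at home 35 in front of the gauge's face. A steel pointer under it runs over the scale, level with this point in x; the long line, the only one across the full scale, is 45 from the pointer at home; short ones are 15 apart
- zero_button (a joint): how far the zero button is pressed, m: 0 out, 0.005 fully in; spring 1.4 N at 0 to 3.6 N fully in; grows along the gauge's +x, comes out by itself
- button_face (a point): centre of the outer face of the white square zero button (12 x 12), 10 behind the mouth of a square recess 16 x 16 in the right-hand grey part of the gauge's front face (gauge y = -55 mm), 36 above the table, straight below a black strip 8 wide on the top of the gauge; moves with the button. Too narrow for fingers; the stylus reaches it level, along the gauge's +x
- stylus: stylus tool, 45 g: black handle 70 long and 16 x 16, with a steel rod 6 in diameter and 45 long out of one end. Origin: middle of the handle; +x along the rod to its tip. Lies flat on its pad at the start
- stylus_tip (a point): tip of the stylus rod, 80 from its origin
- stylus_pad: thin grey felt pad 190 (x) x 100 (y) x 2 thick, fixed. Origin: centre of its underside
- tape_roll: roll of clear tape lying flat, 54 across, 20 high, a bystander. Origin: centre of its underside
- gel_bottle: hand gel bottle 64 across, 150 high, a bystander. Origin: centre of its underside
Not all that is in view belongs to the job. Several things have the shape of the stylus; the one meant has the colours described above.

How it is judged:
On the way, in this order (a step that is already met when the one before it is completed fails the run):
1. the gauge's slide is held at the long line (within 5 mm) for two seconds at least (value of joint gauge_slide between 0.04 and 0.05 m), for 2 s.
2. the slide is home again (value of joint gauge_slide below 0.003 m), for 0.2 s.
3. the zero button is pressed in with the tip of the stylus (value of joint zero_button above 0.0035 m and distance between stylus_tip and button_face below 0.009 m), for 0.1 s.
At the end, for the whole second after the job is handed in: Every plug present has its pin at least 22 mm of its 28 mm into a socket, in line with it within 0.2 rad, at rest; the slide is home (under 3 mm) and the button out; the stylus lies flat on its pad, the middle of its handle within 50 mm (pad x) and 30 mm (pad y) of the pad's centre (((x of plug0_tip in the frame of socket0 above 0.022 m and distance between plug0_tip and socket0 below 0.032 m) or (x of plug0_tip in the frame of socket1 above 0.022 m and distance between plug0_tip and socket1 below 0.032 m) or (x of plug0_tip in the frame of socket2 above 0.022 m and distance between plug0_tip and socket2 below 0.032 m) or (x of plug0_tip in the frame of socket3 above 0.022 m and distance between plug0_tip and socket3 below 0.032 m)) and angle between the x axis of each of plug0, plug1, plug2, plug3 and the x axis of panel, either way round below 0.2 rad and linear speed of each of plug0, plug1, plug2, plug3, stylus below 0.02 m/s and ((x of plug1_tip in the frame of socket0 above 0.022 m and distance between plug1_tip and socket0 below 0.032 m) or (x of plug1_tip in the frame of socket1 above 0.022 m and distance between plug1_tip and socket1 below 0.032 m) or (x of plug1_tip in the frame of socket2 above 0.022 m and distance between plug1_tip and socket2 below 0.032 m) or (x of plug1_tip in the frame of socket3 above 0.022 m and distance between plug1_tip and socket3 below 0.032 m)) and ((x of plug2_tip in the frame of socket0 above 0.022 m and distance between plug2_tip and socket0 below 0.032 m) or (x of plug2_tip in the frame of socket1 above 0.022 m and distance between plug2_tip and socket1 below 0.032 m) or (x of plug2_tip in the frame of socket2 above 0.022 m and distance between plug2_tip and socket2 below 0.032 m) or (x of plug2_tip in the frame of socket3 above 0.022 m and distance between plug2_tip and socket3 below 0.032 m)) and ((x of plug3_tip in the frame of socket0 above 0.022 m and distance between plug3_tip and socket0 below 0.032 m) or (x of plug3_tip in the frame of socket1 above 0.022 m and distance between plug3_tip and socket1 below 0.032 m) or (x of plug3_tip in the frame of socket2 above 0.022 m and distance between plug3_tip and socket2 below 0.032 m) or (x of plug3_tip in the frame of socket3 above 0.022 m and distance between plug3_tip and socket3 below 0.032 m)) and value of joint gauge_slide below 0.003 m and value of joint zero_button below 0.001 m and x of stylus in the frame of stylus_pad between -0.05 and 0.05 m and y of stylus in the frame of stylus_pad between -0.03 and 0.03 m and height (world z) of stylus below 0.016 m and angle between stylus's own x axis and vertical between 1.45 and 1.69 rad); the robot touches nothing.
It fails at once if a bystander (tape roll or gel bottle) is moved more than 30 mm (distance of any of tape_roll, gel_bottle from where it was at the start of the episode above 0.03 m).
Of plug0, plug1, plug2, plug3 only 2 to 4 are there at a start; the rules pass over those that are not, and their reading is None.
At some moment in a run one of plug0, plug1, plug2, plug3 may be knocked a few centimetres aside while the robot is not near it.
Once in a run the grip may slacken for a moment while it holds something.
It also fails if it takes over 210 s, if anything falls off the work surface, if the arm or the gripper's body presses on something with over 40 N, if the wrist force passes 120 N, or if a joint passes its speed limit or range.

## Working session

There is one attempt and no reset: what is moved stays moved. The work goes in short steps, each a Python script; the robot and the scene stay as the last script left them, time stands still between calls to the robot, and variables do not carry over. Pictures are saved under pics/ and viewed, at most 18 in all, crops included, and the job is handed in when it is done.

```bash
ls; mkdir -p pics; cat > h.py <<'E'
import numpy as np, cv2
from station import env, effector, solver, viewer, workorder, search_frame, tip_of
def snap(cam,fn=None):
    p,d=viewer.read_camera(cam)
    if fn: cv2.imwrite('pics/'+fn,p[:,:,::-1])
    return p,d
def cloud(cam,d):
    "world xyz per pixel, pinhole cams"
    i=viewer.camera_info(cam);K=np.array(i['intrinsics']);R=np.array(i['rotation']);e=np.array(i['eye'])
    v,u=np.mgrid[:d.shape[0],:d.shape[1]]
    c=np.stack([(u-K[0,2])/K[0,0]*d,-(v-K[1,2])/K[1,1]*d,-d],-1)
    return c@R.T+e
E
python3 - <<'E'
from h import *
np.set_printoptions(precision=4,suppress=True)
for c in ('scene','top','wrist'):
    p,d=snap(c,c+'0.png'); np.save(c+'0.npy',d); print(c,viewer.camera_info(c))
for c in ('scene','top'):
    for n in ['panel','socket0','socket3','plug0','plug0_tip','gauge','gauge_grip','button_face','stylus','stylus_tip','stylus_pad','tape_roll','gel_bottle']:
        f=search_frame if n not in('socket0','socket3','plug0_tip','gauge_grip','button_face','stylus_tip') else tip_of
        print(c,n,[(np.round(r['at'],3).tolist(),round(r['score'],2)) for r in f(c,n)][:6])
print(env.sense())
E
```

```text
pics
scene {'intrinsics': array([[387.8175,   0.    , 317.7899],
       [  0.    , 387.8175, 199.7226],
       [  0.    ,   0.    ,   1.    ]]), 'eye': array([0.8679, 0.6962, 0.807 ]), 'rotation': array([[-0.846 , -0.3718,  0.3821],
       [ 0.533 , -0.5716,  0.6238],
       [-0.0135,  0.7314,  0.6818]])}
top {'intrinsics': array([[477.8564,   0.    , 310.8752],
       [  0.    , 477.8564, 202.8506],
       [  0.    ,   0.    ,   1.    ]]), 'eye': array([0.3015, 0.0673, 1.4217]), 'rotation': array([[-0.0003,  0.9942, -0.1074],
       [-0.9999,  0.0014,  0.0156],
       [ 0.0156,  0.1074,  0.9941]])}
wrist {'intrinsics': array([[309.7069,   0.    , 315.7395],
       [  0.    , 309.7069, 204.9305],
       [  0.    ,   0.    ,   1.    ]]), 'T_tool_cam': array([[ 0.0009,  0.9622,  0.2723,  0.0769],
       [ 1.    , -0.0011,  0.0007, -0.0005],
       [ 0.001 ,  0.2723, -0.9622, -0.1708],
       [ 0.    ,  0.    ,  0.    ,  1.    ]])}
scene panel [([0.675, -0.145, 0.012], 0.67)]
scene socket0 [([0.64, -0.201, 0.036], 0.86), ([0.652, -0.253, 0.035], 0.86), ([0.634, -0.15, 0.035], 0.81), ([0
[... 1760 characters left out ...]
.667, 0.394, 0.101], 0.97), ([0.453, -0.121, 0.018], 0.33), ([0.425, 0.192, 0.014], 0.26)]
{'t': 1.45, 'joint_positions': array([ 1.217 ,  0.4675, -0.0116,  1.6027,  0.006 ,  1.0714, -0.0563]), 'joint_velocities': array([-0.0008, -0.0009,  0.0018, -0.0018, -0.0015, -0.0005, -0.0001]), 'tau': array([  0.    , -52.0409,  -0.0125, -24.4049,  -0.0567,   0.0114,
         0.    ]), 'ee_pos': array([ 0.1987, -0.6189,  0.2146]), 'tcp_rot': array([[ 0.9521,  0.3058, -0.    ],
       [ 0.3058, -0.9521, -0.0001],
       [-0.0001,  0.    , -1.    ]]), 'wrist_force': array([ 0.2057, -0.0348, -0.5146]), 'moment': array([ 0.0543, -0.0101, -0.0188]), 'grasp_force': 0.0, 'gripper_width': 0.09222595089298959}
```

View pics/top0.png

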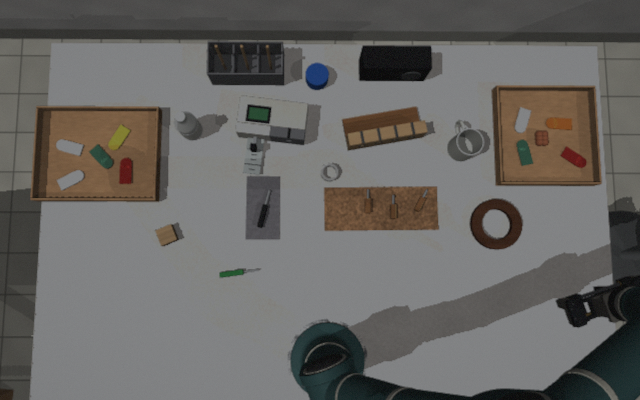

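View pics/scene0.png

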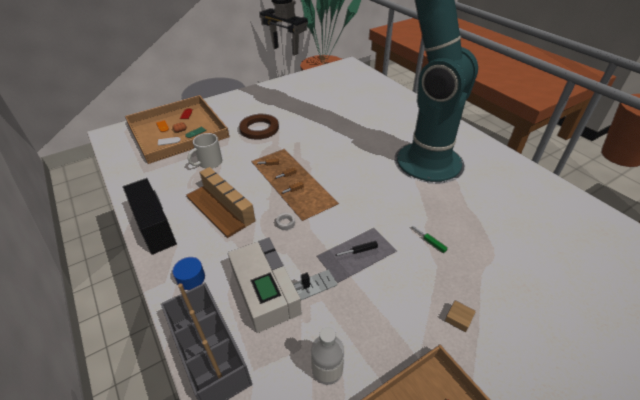

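The top view shows three plugs on the cork mat, at about px (368,200), (393,206) and (421,200), with their pins towards the board (385,128). The gauge is at (272,118) and its post at (253,150). The black stylus is on its grey pad at (264,210); the green one at (238,272) is a look-alike. The scene view agrees. Next I'll take closer wrist views.

```bash
cat >> h.py <<'E'
def Rd(yaw):
    c,s=np.cos(yaw),np.sin(yaw)
    return np.array([[c,s,0],[s,-c,0],[0,0,-1.]])
def wsnap(fn=None):
    s=env.sense(); p,d=snap('wrist',fn)
    i=viewer.camera_info('wrist');K=np.array(i['intrinsics']);T=np.array(i['T_tool_cam'])
    W=np.eye(4);W[:3,:3]=s['tcp_rot'];W[:3,3]=s['ee_pos']
    return p,d,K,W@T
def wcloud(d,K,M):
    v,u=np.mgrid[:d.shape[0],:d.shape[1]]
    a=(u-K[0,2])/K[0,0];b=(v-K[1,2])/K[1,1];th=np.hypot(a,b)+1e-9;t=np.tan(th)/th
    c=np.stack([a*t*d,-b*t*d,-d],-1)
    return c@M[:3,:3].T+M[:3,3]
def ortho(p,P,x0,x1,y0,y1,res=0.001,zoom=1):
    "top-down image: row = x decreasing, col = y decreasing"
    H=int((x1-x0)/res);Wd=int((y1-y0)/res);im=np.zeros((H,Wd,3),np.uint8);zb=np.full((H,Wd),-1.)
    r=((x1-P[...,0])/res).astype(int);c=((y1-P[...,1])/res).astype(int)
    ok=(r>=0)&(r<H)&(c>=0)&(c<Wd)
    o=np.argsort(P[...,2][ok]);im[r[ok][o],c[ok][o]]=p[ok][o];zb[r[ok][o],c[ok][o]]=P[...,2][ok][o]
    return im,zb
E
python3 - <<'E'
from h import *
np.set_printoptions(precision=4,suppress=True)
env.reach([0.45,-0.18,0.24],Rd(0)); 
p,d,K,M=wsnap('w1.png'); np.savez('w1.npz',p=p,d=d,K=K,M=M)
for n in ['plug0','panel']: print(n,[(np.round(r['at'],3).tolist(),round(r['score'],2)) for r in search_frame('wrist',n)])
for n in ['plug0','plug0_tip','socket0']: print(n,[(np.round(r['at'],3).tolist(),round(r['score'],2)) for r in tip_of('wrist',n)])
env.reach([0.48,0.19,0.24],Rd(0)); 
p,d,K,M=wsnap('w2.png'); np.savez('w2.npz',p=p,d=d,K=K,M=M)
for n in ['stylus','stylus_pad','stylus_tip','button_face','gauge_grip','gauge']: print(n,[(np.round(r['at'],3).tolist(),round(r['score'],2)) for r in tip_of('wrist',n)])
print(env.sense()['t'],env.sense()['joint_positions'],env.sense()['ee_pos'])
E
```

```text
plug0 [([0.455, -0.125, 0.019], 0.78), ([0.458, -0.278, 0.018], 0.75)]
panel [([0.644, -0.154, 0.068], 0.87)]
plug0 [([0.432, -0.204, 0.011], 0.94), ([0.453, -0.28, 0.009], 0.85), ([0.64, -0.204, 0.033], 0.75), ([0.444, -0.123, 0.011], 0.73)]
plug0_tip [([0.497, -0.304, 0.012], 0.82)]
socket0 [([0.644, -0.203, 0.036], 0.87), ([0.622, -0.102, 0.037], 0.84), ([0.634, -0.152, 0.037], 0.71), ([0.653, -0.251, 0.037], 0.64)]
stylus [([0.417, 0.19, 0.008], 0.6), ([0.48, -0.199, 0.014], 0.46)]
stylus_pad [([0.443, 0.187, 0.002], 0.97)]
stylus_tip [([0.492, 0.172, 0.011], 0.56), ([0.633, -0.176, 0.001], 0.51), ([0.654, -0.25, 0.034], 0.38)]
button_face []
gauge_grip [([0.617, 0.218, 0.053], 0.93), ([0.681, 0.403, -0.002], 0.22)]
gauge [([0.64, 0.17, -0.001], 0.59)]
5.325 [ 0.0548  0.2753 -0.5822  1.8698  0.1737  1.0466 -2.1691] [0.4802 0.1895 0.24  ]
```

View pics/w1.png

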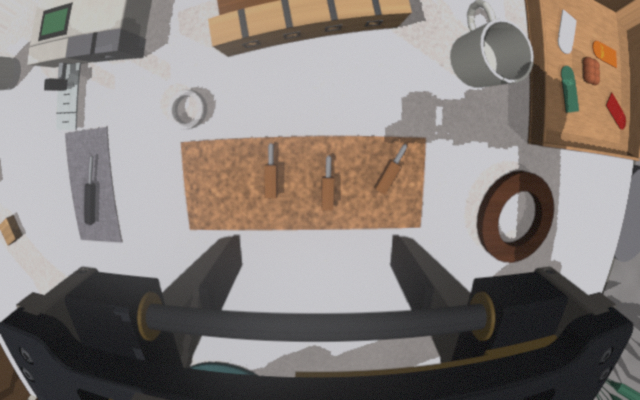

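View pics/w2.png

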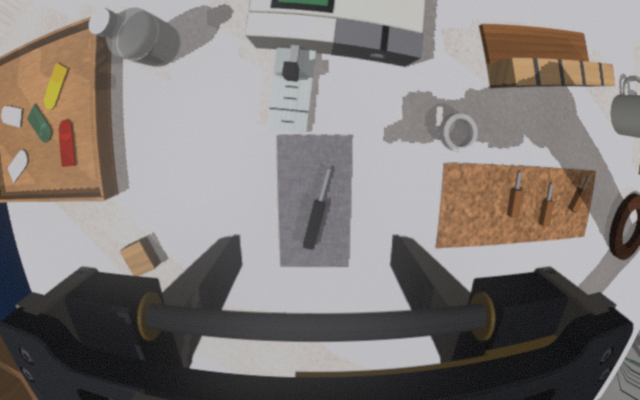

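The first wrist view shows the plugs at px (271,178), (329,190) and (387,178), and the board's front face along (215,55)-(410,12). The second shows the post at (291,70), the gauge's black strip at (385,40) and the black stylus running from (312,240) to (329,170). Next I'll extract poses from the depth data.

```bash
cat >> h.py <<'E'
def blobs(P,box,zlo,zhi,minpts=40,res=0.001,sub=None):
    "minAreaRect of points with z in range in box (x0,x1,y0,y1); list of (cx,cy,long,short,yaw of long axis,zmed,n)"
    x0,x1,y0,y1=box
    m=(P[...,0]>x0)&(P[...,0]<x1)&(P[...,1]>y0)&(P[...,1]<y1)&(P[...,2]>zlo)&(P[...,2]<zhi)
    if sub is not None: m&=sub
    n,lab=cv2.connectedComponents(m.astype(np.uint8)); out=[]
    for k in range(1,n):
        q=P[lab==k]
        if len(q)<minpts: continue
        (cx,cy),(w,h),a=cv2.minAreaRect((q[:,:2]*1000).astype(np.float32))
        a=np.radians(a)
        if h>w: w,h,a=h,w,a+np.pi/2
        a=(a+np.pi/2)%np.pi-np.pi/2
        out.append((cx/1000,cy/1000,w/1000,h/1000,a,np.median(q[:,2]),len(q)))
    return out
E
python3 - <<'E'
from h import *
np.set_printoptions(precision=4,suppress=True)
for f in ('w1','w2'):
    z=np.load(f+'.npz');p,d=z['p'],z['d'];P=wcloud(d,z['K'],z['M']);lum=p.astype(int).sum(-1)/3
    print(f)
    def show(n,*a,**k):
        for b in blobs(P,*a,**k): print(n,np.round(b,4))
    if f=='w1':
        show('handle',(0.38,0.53,-0.35,-0.05),0.0145,0.03)
        show('plugall',(0.38,0.53,-0.35,-0.05),0.0075,0.03)
        show('mat',(0.36,0.56,-0.40,-0.0),0.0005,0.006,200)
    show('paneltop',(0.58,0.75,-0.30,-0.02),0.060,0.08)
    show('strips',(0.58,0.75,-0.30,-0.02),0.06,0.08,15,sub=lum<75)
    show('tape',(0.5,0.6,-0.05,0.05),0.01,0.03,sub=None)
    show('stylushandle',(0.36,0.55,0.12,0.27),0.0145,0.03)
    show('stylusall',(0.36,0.55,0.12,0.27),0.0075,0.03)
    show('gaugetop',(0.58,0.85,0.05,0.32),0.064,0.08,200)
    show('black',(0.63,0.80,0.05,0.16),0.064,0.08,20,sub=lum<50)
    show('post',(0.55,0.65,0.18,0.26),0.05,0.066,20)
    m=(P[...,0]>0.64)&(P[...,0]<0.7)&(P[...,1]>0.05)&(P[...,1]<0.32)
    im,zb=ortho(p,P,0.55,0.75,-0.3,0.32,0.001); cv2.imwrite(f'pics/o_{f}.png',im[:,:,::-1])
    q=P[(P[...,0]>0.45)&(P[...,0]<0.47)&(np.abs(P[...,1])<0.05)]; print('table z',np.median(q[:,2]))
E
```

```text
w1
handle [  0.4525  -0.2749   0.0442   0.0172  -0.4847   0.0186 398.    ]
handle [  0.4479  -0.1205   0.0436   0.0162  -0.0176   0.0187 413.    ]
handle [  0.4314  -0.1956   0.0442   0.0167  -0.0535   0.0186 411.    ]
plugall [  0.4615  -0.1207   0.0707   0.0162  -0.0176   0.0183 549.    ]
plugall [  0.4649  -0.2814   0.0722   0.0173  -0.4847   0.0181 559.    ]
plugall [  0.445   -0.1958   0.0714   0.0169  -0.0141   0.0183 531.    ]
mat [    0.46      -0.2        0.4        0.2       -1.5707     0.0023
 29870.    ]
paneltop [   0.654    -0.1731    0.2321    0.0377   -1.3999    0.0686 4992.    ]
strips [ 0.6489 -0.2427  0.0559  0.0015 -1.3971  0.0626 62.    ]
strips [ 0.6414 -0.2021  0.0183  0.0015 -1.3805  0.0637 28.    ]
strips [ 0.6327 -0.1544  0.0128  0.0011 -1.4246  0.0626 20.    ]
tape [  0.5475  -0.0072   0.0527   0.0527  -1.2806   0.0204 715.    ]
stylushandle [ 0.5452  0.2256  0.0496  0.0094  1.5561  0.0152 74.    ]
stylushandle [  0.417    0.1905   0.0691   0.0173  -0.2508   0.0185 321.    ]
stylusall [  0.5476   0.2261   0.051    0.0098   1.4505   0.0149 106.    ]
stylusal
[... 521 characters left out ...]
 ]
tape [  0.5478  -0.006    0.0533   0.0529   1.0425   0.02   699.    ]
stylushandle [  0.5449   0.2264   0.0499   0.009    1.5537   0.0152 145.    ]
stylushandle [  0.4172   0.1919   0.0686   0.0169  -0.2507   0.0186 568.    ]
stylusall [  0.5448   0.2264   0.0501   0.009    1.5537   0.0147 231.    ]
stylusall [  0.4388   0.1864   0.1132   0.0171  -0.2495   0.0182 750.    ]
gaugetop [   0.6806    0.1651    0.2007    0.0749    1.459     0.0686 7967.    ]
black [  0.652    0.1135   0.0295   0.006   -0.0782   0.0694 114.    ]
post [  0.6479   0.1983   0.0355   0.0015   1.4488   0.0589 101.    ]
post [  0.615    0.2179   0.0182   0.0163  -0.1064   0.0634 250.    ]
table z 0.0019349169802489463
```

```bash
python3 - <<'E'
from h import *
np.set_printoptions(precision=4,suppress=True)
y=-0.115; R=Rd(y); ux=np.array([np.cos(y),np.sin(y),0]); g=np.array([0.6145,0.2177,0])
f0=env.sense()['wrist_force']
env.reach(g+[0,0,0.13],R); f0=env.sense()['wrist_force']
env.movel(g+[0,0,0.034],rate=0.12)
effector.grasp(45); s=env.sense(); print(s['gripper_width'],s['grasp_force'],s['ee_pos'],(s['wrist_force']-f0)@ux)
s0=s['ee_pos'].copy()
env.movel(s0-0.045*ux,rate=0.06)
for i in range(7):
    env.pause(0.5); s=env.sense(); print(s['t'],(s['ee_pos']-s0)@ux,(s['wrist_force']-f0)@ux,s['gripper_width'])
    if i==0:
        p,d,K,M=wsnap('pull.png')
E
```

```text
0.015620124725064178 45.00011086463928 [0.6145 0.2175 0.034 ] 0.19534935772592935
9.5417 -0.04457187177243511 7.556359632402953 0.01513739840475015
10.0917 -0.04457727046685314 6.560091090516839 0.016001415407565844
10.5917 -0.04459242447439889 6.754172511580163 0.015703831629194753
11.0917 -0.04460223767905846 6.876756554073695 0.01591188404874687
11.5917 -0.044602625585520674 7.627861725300812 0.01544790721603552
12.0917 -0.04458609933852429 7.102506959959504 0.01599370389785798
12.5917 -0.044565710553916824 6.2466617763699865 0.015787314769219678
```

View pics/pull.png

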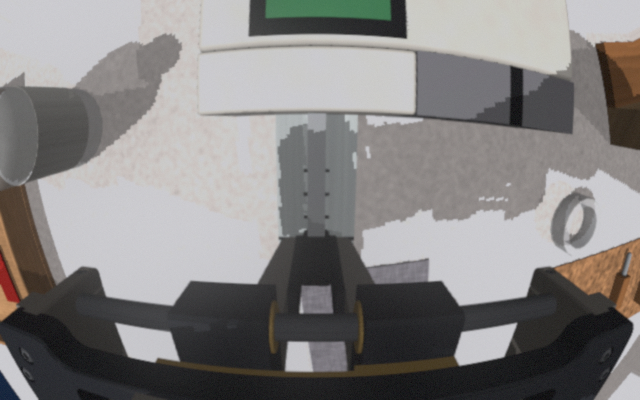

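The slide is held at 44.6 mm with about 7 N of spring force. I'll let it go, confirm it's home and measure the stylus, pad and strip.

```bash
python3 - <<'E'
from h import *
np.set_printoptions(precision=4,suppress=True)
effector.release(); e=env.sense()['ee_pos']
env.movel([e[0],e[1],0.13],rate=0.2)
env.reach([0.5,0.16,0.22],Rd(-0.115))
p,d,K,M=wsnap('w3.png'); P=wcloud(d,K,M); lum=p.astype(int).sum(-1)/3; np.savez('w3.npz',p=p,d=d,K=K,M=M)
def show(n,*a,**k):
    for b in blobs(P,*a,**k): print(n,np.round(b,4))
show('post',(0.50,0.635,0.18,0.26),0.05,0.067,20)
show('sty',(0.36,0.55,0.12,0.27),0.0145,0.03)
show('styall',(0.36,0.55,0.12,0.27),0.0075,0.03)
show('black',(0.63,0.80,0.05,0.16),0.064,0.08,20,sub=lum<50)
hsv=cv2.cvtColor(p,cv2.COLOR_RGB2HSV)
show('pad',(0.3,0.58,0.08,0.30),-0.01,0.012,1500,sub=(lum<135)&(lum>60))
# front face points
m=(P[...,2]>0.045)&(P[...,2]<0.06)&(P[...,0]>0.6)&(P[...,0]<0.68)&(P[...,1]>0.06)&(P[...,1]<0.27)&~((P[...,0]<0.632)&(P[...,1]>0.18))
q=P[m]; l=cv2.fitLine(q[:,:2].astype(np.float32),cv2.DIST_HUBER,0,1e-4,1e-4).ravel(); print('face',len(q),l,np.arctan2(-l[0]*np.sign(l[1]),abs(l[1])))
print(env.sense()['t'])
E
```

```text
post [  0.6148   0.2178   0.0183   0.0162  -0.1529   0.0634 281.    ]
sty [  0.5473   0.2258   0.0489   0.0086   1.4526   0.0151 143.    ]
sty [  0.4173   0.1916   0.0698   0.0169  -0.2422   0.0186 591.    ]
styall [  0.5452   0.2258   0.0498   0.0095   1.5672   0.0147 237.    ]
styall [  0.4389   0.1863   0.1143   0.0169  -0.2422   0.0182 778.    ]
black [ 0.6531  0.1128  0.0257  0.0043 -0.133   0.0694 82.    ]
pad [   0.4428    0.1913    0.1892    0.0994   -0.002     0.0029 8905.    ]
face 500 [0.117  0.9931 0.644  0.1652] -0.11730583
15.0417
```

View pics/w3.png

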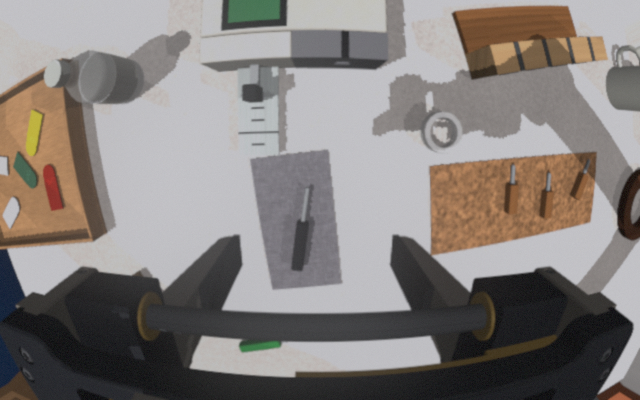

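The slide is back home: the post is at px (252,90), the same place as before. Now the stylus and the button.

```bash
cat >> h.py <<'E'
def ax(y): return np.array([np.cos(y),np.sin(y),0])
def pick(x,y,yaw,z=0.005,zup=0.10,squeeze=40):
    env.reach([x,y,zup],Rd(yaw)); env.movel([x,y,z],rate=0.12); effector.grasp(squeeze)
    w=env.sense()['gripper_width']; env.movel([x,y,zup],rate=0.15); print('width',w,env.sense()['gripper_width'],'t',env.sense()['t']); return w
E
python3 - <<'E'
from h import *
np.set_printoptions(precision=4,suppress=True)
pick(0.4173,0.1915,-0.247)
y=-0.117;u=ax(y);m=np.array([0.638,0.1148,0]);z=0.031
env.reach(m-0.115*u+[0,0,0.1],Rd(y)); env.movel(m-0.115*u+[0,0,z],rate=0.15)
p,d,K,M=wsnap('st.png')
f0=env.sense()['wrist_force']
env.movel(m-(0.08-0.007)*u+[0,0,z],rate=0.06)
for k in range(9,22):
    env.movel(m-(0.08-k*0.001)*u+[0,0,z],rate=0.02)
    s=env.sense();f=(s['wrist_force']-f0);print(k,f@u,f,s['gripper_width'],s['ee_pos']@u-(m-0.08*u)@u)
    if f@u<-5: break
env.pause(0.3); s=env.sense();print((s['wrist_force']-f0)@u,s['t'])
E
```

```text
width 0.015512223955284704 0.01565951508669693 t 18.55
9 -1.338322545381589 [-1.302   0.3874 -1.2208] 0.015296026941015672 0.008966523126549553
10 -0.5629158543619955 [-0.4959  0.6034 -0.0821] 0.015340868346385345 0.010021112479513872
11 0.6601694309576344 [ 0.6985  0.2872 -1.1802] 0.015679108097861705 0.011015804296960141
12 -1.9992361308886122 [-2.0294 -0.1398  0.3649] 0.015780501676047387 0.011545131805297815
13 -1.5957101035555177 [-1.5475  0.5034 -0.8043] 0.015893891380188322 0.012693240238061954
14 -2.2925660418626443 [-2.1565  1.2918 -0.0335] 0.015993908253887593 0.013745450532248737
15 -3.7212429441159958 [-3.5488  1.6851 -0.629 ] 0.01595137121168454 0.014744958471735958
16 -3.0361034110635483 [-3.0088  0.4105  0.0837] 0.01548355603415599 0.015762867643116962
17 -5.041558397708711 [-4.9292  1.2515 -0.3262] 0.01591536041428725 0.016302911080785853
-4.630434211272248 23.175
```

View pics/st.png

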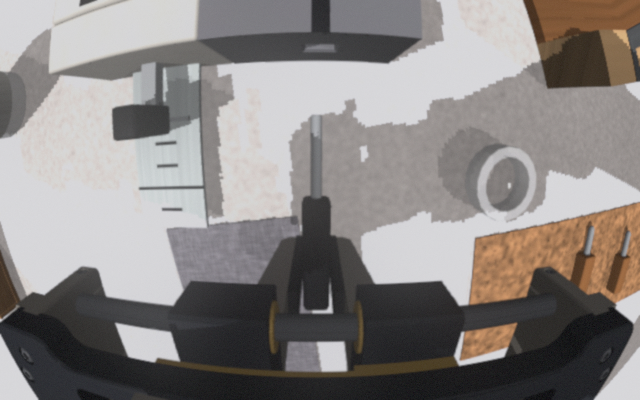

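The view shows the rod tip at px (317,120), lined up with the recess at (320,47). I'll press a little harder to be sure, then lay the stylus back on the pad.

```bash
python3 - <<'E'
from h import *
np.set_printoptions(precision=4,suppress=True)
y=-0.117;u=ax(y);m=np.array([0.638,0.1148,0]);z=0.031
for k in (18,19,20):
    env.movel(m-(0.08-k*0.001)*u+[0,0,z],rate=0.02); f=env.sense()['wrist_force']@u; print(k,f)
    if f<-11: break
env.pause(0.3)
env.movel(m-0.12*u+[0,0,z],rate=0.12)
env.movel(m-0.12*u+[0,0,0.09],rate=0.2)
env.reach([0.4428,0.1913,0.06],Rd(0)); env.movel([0.4428,0.1913,0.0055],rate=0.08)
effector.release(); env.movel([0.4428,0.1913,0.12],rate=0.2)
env.reach([0.5,-0.1,0.24],Rd(0))
p,d,K,M=wsnap('w4.png');P=wcloud(d,K,M); lum=p.astype(int).sum(-1)/3; np.savez('w4.npz',p=p,d=d,K=K,M=M)
def show(n,*a,**k):
    for b in blobs(P,*a,**k): print(n,np.round(b,4))
show('sty',(0.36,0.55,0.12,0.27),0.0145,0.03); show('styall',(0.36,0.55,0.12,0.27),0.0075,0.03)
show('handle',(0.36,0.55,-0.36,-0.03),0.0145,0.03); show('all',(0.36,0.55,-0.36,-0.03),0.0075,0.03)
show('ptop',(0.58,0.75,-0.30,-0.02),0.060,0.08)
m=(P[...,2]>0.045)&(P[...,2]<0.063)&(P[...,0]>0.58)&(P[...,0]<0.70)&(P[...,1]>-0.28)&(P[...,1]<-0.07)
q=P[m]; l=cv2.fitLine(q[:,:2].astype(np.float32),cv2.DIST_HUBER,0,1e-4,1e-4).ravel(); print('face',len(q),l,np.arctan(-l[0]/l[1]))
m=(P[...,2]>0.066)&(P[...,2]<0.08)&(P[...,0]>0.58)&(P[...,0]<0.75)&(P[...,1]>-0.30)&(P[...,1]<-0.05)
q=P[m];L=lum[m]; yw=0.185; v=np.array([-np.sin(yw),np.cos(yw)]); s=q[:,:2]@v; h,e=np.histogram(s,np.arange(s.min(),s.max(),0.002),weights=L);c,_=np.histogram(s,e)
print(np.c_[e[:-1],h/np.maximum(c,1)][:,:].round(3).tolist())
print(env.sense()['t'])
E
```

```text
18 -7.5219794204212755
19 -9.389050520978936
20 -10.909428389465612
sty [ 0.5471  0.2255  0.0513  0.0107  1.4524  0.0152 87.    ]
sty [  0.4428   0.1914   0.0691   0.0173  -0.0107   0.0186 376.    ]
styall [  0.5471   0.2255   0.0513   0.0107   1.4524   0.0148 132.    ]
styall [  0.4648   0.1913   0.1136   0.0175   0.0096   0.0176 598.    ]
handle [  0.4489  -0.1208   0.047    0.0162   0.0132   0.0187 402.    ]
handle [  0.4529  -0.2746   0.0454   0.0176  -0.4989   0.0185 337.    ]
handle [  0.4304  -0.195    0.0443   0.0167  -0.0017   0.0186 347.    ]
all [ 0.5426 -0.032   0.014   0.0032 -0.0384  0.0202 40.    ]
all [  0.461   -0.1209   0.0708   0.017   -0.015    0.0183 522.    ]
all [  0.4645  -0.2809   0.0719   0.0176  -0.4989   0.0179 491.    ]
all [  0.4444  -0.195    0.0724   0.0167  -0.0017   0.0181 495.    ]
ptop [   0.6546   -0.1731    0.2305    0.0372   -1.394     0.0687 6149.    ]
face 381 [ 0.1785 -0.9839  0.6358 -0.1701] 0.1794513
[[-0.406, 150.731], [-0.404, 154.038], [-0.402, 154.183], [-0.4, 154.725], [-0.398, 153.879], [-0.396, 155.225], [-0.394, 155.636], [-0.392, 1
[... 1304 characters left out ...]
61], [-0.25, 156.839], [-0.248, 157.783], [-0.246, 158.411], [-0.244, 157.736], [-0.242, 157.356], [-0.24, 158.083], [-0.238, 157.944], [-0.236, 159.109], [-0.234, 158.305], [-0.232, 159.117], [-0.23, 157.784], [-0.228, 158.713], [-0.226, 159.272], [-0.224, 158.723], [-0.222, 151.072], [-0.22, 112.367], [-0.218, 91.028], [-0.216, 92.128], [-0.214, 99.896], [-0.212, 141.477], [-0.21, 157.683], [-0.208, 158.711], [-0.206, 160.362], [-0.204, 159.797], [-0.202, 159.068], [-0.2, 160.446], [-0.198, 159.91], [-0.196, 159.548], [-0.194, 160.898], [-0.192, 160.565], [-0.19, 160.044], [-0.188, 160.117], [-0.186, 161.63], [-0.184, 161.429], [-0.182, 161.891], [-0.18, 162.766], [-0.178, 166.76]]
29.8167
```

View pics/w4.png

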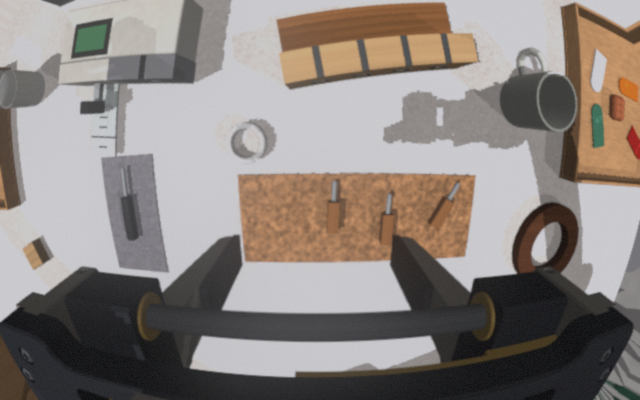

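The stylus lies at the pad's middle, (0.4428, 0.1914). The plugs haven't moved. I'll put the first plug into socket 0.

```bash
cat >> h.py <<'E'
PY=0.178; PO=np.array([0.6369,-0.1763,0]); PU=ax(PY); PV=np.array([-np.sin(PY),np.cos(PY),0])
def plugs(fn=None):
    "plugs on the mat seen by the wrist camera: (x,y,yaw)"
    p,d,K,M=wsnap(fn);P=wcloud(d,K,M);out=[]
    hs=blobs(P,(0.33,0.57,-0.40,0.0),0.0145,0.03,150)
    for a in blobs(P,(0.33,0.57,-0.40,0.0),0.0075,0.03,250):
        if not 0.06<a[2]<0.085 or a[3]>0.025: continue
        h=min(hs,key=lambda h:np.hypot(h[0]-a[0],h[1]-a[1]))
        t=np.arctan2(a[1]-h[1],a[0]-h[0]); yaw=a[4]
        if np.cos(yaw-t)<0: yaw+=np.pi
        out.append(np.round((*(np.array(a[:2])-0.014*ax(yaw)[:2]),yaw),4))
    return out
def insert(k,depth=0.0285,goff=0.0,z=0.031,stop=-12,dv=0.0,dz=0.0):
    "plug in the grip (grip point goff along the plug from its origin) into socket k; returns the depth reached"
    mo=PO+(0.075-0.05*k+dv)*PV; T=lambda dep:mo+(dep-0.05+goff)*PU+[0,0,z+dz]
    env.reach(T(-0.025)+[0,0,0.07],Rd(PY)); env.movel(T(-0.025),rate=0.15); env.pause(0.2)
    f0=np.mean([env.sense()['wrist_force']],axis=0); env.movel(T(-0.003),rate=0.08)
    log=[];dep=-0.003
    while dep<depth:
        dep=min(dep+0.002,depth); env.movel(T(dep),rate=0.03); s=env.sense(); f=s['wrist_force']-f0
        log.append((round(dep*1000,1),*np.round([f@PU,f@PV,f[2]],1)))
        if f@PU<stop: break
    print(log,'w',s['gripper_width'],'t',s['t']); return dep
E
python3 - <<'E'
from h import *
env.reach([0.4475,-0.1147,0.10],Rd(-0.01)); env.movel([0.4475,-0.1147,0.005],rate=0.12); effector.grasp(40)
print(env.sense()['gripper_width'],env.sense()['ee_pos']); env.movel([0.4475,-0.1147,0.10],rate=0.15)
env.reach([0.50,-0.13,0.10],Rd(PY))
print(insert(0))
wsnap('i0.png')
E
```

```text
0.015610327901004346 [ 0.4475133  -0.11471587  0.00499105]
[(-1.0, np.float64(0.4), np.float64(-0.2), np.float64(-0.3)), (1.0, np.float64(-0.1), np.float64(0.4), np.float64(1.2)), (3.0, np.float64(-0.1), np.float64(-1.2), np.float64(0.3)), (5.0, np.float64(-0.2), np.float64(-1.6), np.float64(1.4)), (7.0, np.float64(0.0), np.float64(0.0), np.float64(0.9)), (9.0, np.float64(0.6), np.float64(-0.3), np.float64(0.3)), (11.0, np.float64(-0.8), np.float64(0.7), np.float64(1.2)), (13.0, np.float64(-0.2), np.float64(-0.9), np.float64(0.3)), (15.0, np.float64(0.5), np.float64(-0.1), np.float64(1.2)), (17.0, np.float64(-0.5), np.float64(-0.9), np.float64(0.3)), (19.0, np.float64(-0.6), np.float64(-0.9), np.float64(0.8)), (21.0, np.float64(-0.7), np.float64(-0.4), np.float64(0.5)), (23.0, np.float64(-0.2), np.float64(-0.6), np.float64(0.8)), (25.0, np.float64(0.0), np.float64(-0.3), np.float64(0.8)), (27.0, np.float64(-0.7), np.float64(-1.2), np.float64(1.0)), (28.5, np.float64(-0.3), np.float64(-1.0), np.float64(0.7))] w 0.015522275888867492 t 39.225
0.0285
```

View pics/i0.png

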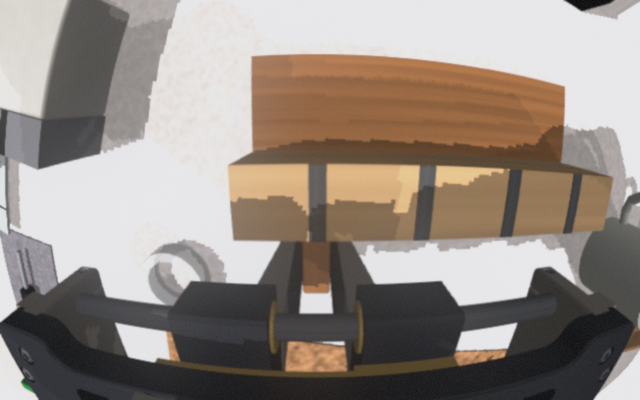

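The plug sits in socket 0 under its strip (px 318,240), and contact was light. I'll push it home, release and do the next one.

```bash
python3 - <<'E'
from h import *
f0=env.sense()['wrist_force']; e=env.sense()['ee_pos']
for k in range(1,6):
    env.movel(e+k*0.001*PU,rate=0.03); f=(env.sense()['wrist_force']-f0)@PU; print(k,round(f,1))
    if f<-6: break
effector.release(); e=env.sense()['ee_pos']; env.movel(e+[0,0,0.07],rate=0.2)
env.reach([0.46,-0.17,0.24],Rd(0))
L=plugs('w5.png'); print(L,env.sense()['t'])
B=max(L,key=lambda q:q[1]); print(B)
pick(B[0],B[1],B[2])
env.reach([0.50,-0.19,0.10],Rd(PY))
print(insert(2,0.033,stop=-7))
effector.release(); e=env.sense()['ee_pos']; env.movel(e+[0,0,0.07],rate=0.2)
env.reach([0.46,-0.17,0.24],Rd(0))
print(plugs('w6.png'),env.sense()['t'])
E
```

```text
1 -2.3
2 -5.5
3 -8.6
[array([ 0.4528, -0.2747, -0.4935]), array([ 0.4303, -0.1955, -0.0206])] 42.6083
[ 0.4303 -0.1955 -0.0206]
width 0.015385900511016333 0.015633263127514976 t 46.1
[(-1.0, np.float64(0.2), np.float64(-0.7), np.float64(0.5)), (1.0, np.float64(-0.2), np.float64(-1.1), np.float64(-0.2)), (3.0, np.float64(-1.2), np.float64(-0.4), np.float64(-0.3)), (5.0, np.float64(-0.2), np.float64(-0.4), np.float64(1.1)), (7.0, np.float64(-0.5), np.float64(-0.6), np.float64(0.2)), (9.0, np.float64(-0.4), np.float64(-1.3), np.float64(-0.2)), (11.0, np.float64(-0.6), np.float64(-0.8), np.float64(-0.5)), (13.0, np.float64(-0.2), np.float64(-0.6), np.float64(0.2)), (15.0, np.float64(0.0), np.float64(-0.1), np.float64(0.2)), (17.0, np.float64(-1.3), np.float64(-1.2), np.float64(0.9)), (19.0, np.float64(-0.2), np.float64(-0.3), np.float64(-0.7)), (21.0, np.float64(-0.2), np.float64(-0.5), np.float64(-0.2)), (23.0, np.float64(-0.3), np.float64(-0.8), np.float64(0.3)), (25.0, np.float64(-0.3), np.float64(-0.2), np.float64(0.6)), (27.0, np.float64(0.6), np.float64(-0.6), np.float64(-0.5)), (29.0, np.float64(-4.3), np.float64(-1.1), np.float64(1.0)), (31.0, np.float64(-7.4), np.float64(0.2), np.float64(3.3))] w 0.01597487937168188 t 52.3667
0.031000000000000014
[array([ 0.453 , -0.2753, -0.4712])] 54.975
```

View pics/w6.png

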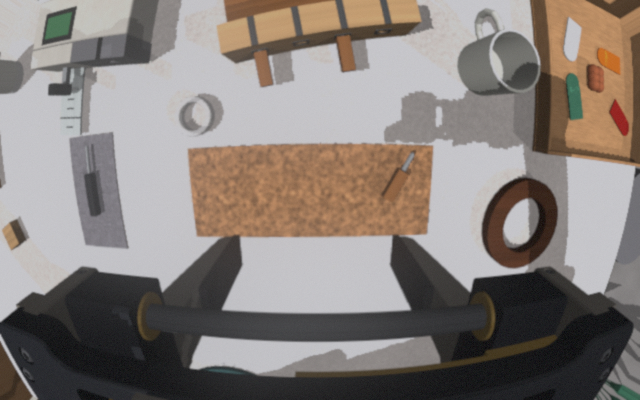

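Two plugs are home, at px (263,65) and (346,50). The third is at (400,178). It goes into socket 3, next to the plug in socket 2: gripped at its rear, started, released clear of that neighbour, then pushed home with closed fingers.

```bash
python3 - <<'E'
from h import *
C=np.array([0.4529,-0.275]); yw=-0.485; g=-0.017; q=C+g*ax(yw)[:2]
pick(q[0],q[1],yw)
env.reach([0.48,-0.24,0.10],Rd(PY))
print(insert(3,0.010,goff=g))
s=env.sense(); effector.release(); e=s['ee_pos']; env.movel(e+[0,0,0.07],rate=0.15); 
env.reach(e+[0,0,0.20]-0.05*PU,Rd(PY))
wsnap('w7.png'); print(env.sense()['t'])
E
```

```text
width 0.015568326820879611 0.015715431106425325 t 58.5667
[(-1.0, np.float64(-0.1), np.float64(-1.0), np.float64(1.0)), (1.0, np.float64(-1.0), np.float64(-1.5), np.float64(0.5)), (3.0, np.float64(-0.9), np.float64(-1.6), np.float64(1.1)), (5.0, np.float64(-0.1), np.float64(-1.4), np.float64(-0.0)), (7.0, np.float64(-0.6), np.float64(-0.6), np.float64(-0.3)), (9.0, np.float64(0.4), np.float64(-1.4), np.float64(-0.4)), (10.0, np.float64(-0.9), np.float64(-0.4), np.float64(-0.4))] w 0.015596661705665952 t 62.525
0.01
64.9917
```

View pics/w7.png

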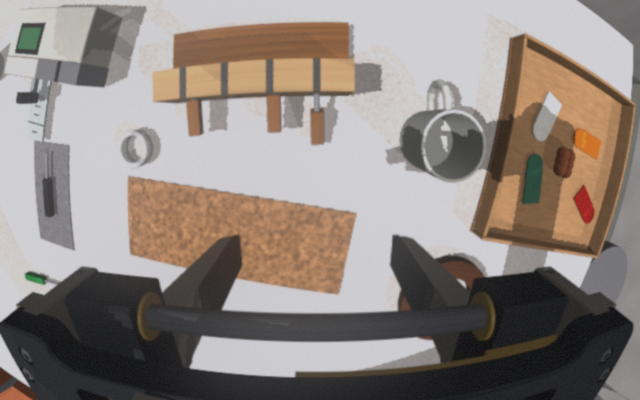

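The third plug hangs in socket 3 with part of its pin showing (px 317,105). Now I'll push it home with closed fingers.

```bash
python3 - <<'E'
from h import *
np.set_printoptions(precision=4,suppress=True)
effector.grasp(20); mo=PO-0.075*PV; z=0.022
T=lambda x:mo+x*PU+[0,0,z]
env.reach(T(-0.09)+[0,0,0.07],Rd(PY)); env.movel(T(-0.09),rate=0.15); env.pause(0.2); f0=env.sense()['wrist_force']; log=[]
x=-0.09
while x<-0.050:
    x+=0.002; env.movel(T(x),rate=0.04); f=env.sense()['wrist_force']-f0; log.append((round(x*1000),round(f@PU,1),round(f[2],1)))
    if f@PU<-9: break
print(log)
env.movel(T(-0.10),rate=0.15); env.movel(T(-0.10)+[0,0,0.1],rate=0.2); effector.release()
env.reach([0.50,-0.17,0.24],Rd(PY)); 
p,d,K,M=wsnap('w8.png');P=wcloud(d,K,M)
for b in blobs(P,(0.53,0.66,-0.30,-0.05),0.025,0.055,100): print(np.round(b,4), (np.array(b[:2])-PO[:2])@PU[:2],(np.array(b[:2])-PO[:2])@PV[:2])
hs=(P[...,2]>0.028)&(P[...,2]<0.056)
for k in range(4):
    v=0.075-0.05*k; r=(P-PO); a=r@PU; b=r@PV; m=hs&(abs(b-v)<0.012)&(a<-0.006)&(a>-0.09); print(k,m.sum(),np.percentile(a[m],[1,99]) if m.sum()>5 else '')
print(env.sense()['t'])
E
```

```text
[(-88, np.float64(1.1), np.float64(-0.5)), (-86, np.float64(1.1), np.float64(0.0)), (-84, np.float64(-0.2), np.float64(0.5)), (-82, np.float64(0.8), np.float64(0.5)), (-80, np.float64(0.3), np.float64(-0.1)), (-78, np.float64(-0.4), np.float64(0.3)), (-76, np.float64(-0.0), np.float64(-0.1)), (-74, np.float64(-0.3), np.float64(0.5)), (-72, np.float64(0.4), np.float64(0.5)), (-70, np.float64(-0.3), np.float64(0.4)), (-68, np.float64(-0.5), np.float64(0.9)), (-66, np.float64(0.2), np.float64(0.7)), (-64, np.float64(-0.3), np.float64(0.3)), (-62, np.float64(0.9), np.float64(-0.3)), (-60, np.float64(0.5), np.float64(0.2)), (-58, np.float64(-0.3), np.float64(0.8)), (-56, np.float64(0.3), np.float64(1.0)), (-54, np.float64(-2.0), np.float64(1.4)), (-52, np.float64(-5.2), np.float64(3.6)), (-50, np.float64(-8.6), np.float64(5.8))]
[   0.615    -0.1802    0.2293    0.0462   -1.3907    0.0404 2046.    ] -0.022249894727617455 2.472088209713438e-06
0 455 [-0.0453 -0.0069]
1 0 
2 488 [-0.0451 -0.0066]
3 237 [-0.0365 -0.0067]
76.025
```

View pics/w8.png

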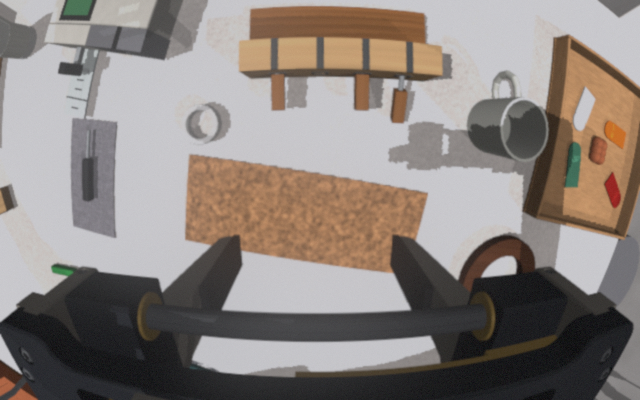

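The third plug still shows some pin and sits at an angle (px 400,105). I'll look at its 3D shape.

```bash
python3 - <<'E'
from h import *
np.set_printoptions(precision=4,suppress=True)
e=PO-0.075*PV-0.10*PU
env.reach([e[0],e[1],0.15],Rd(PY))
p,d,K,M=wsnap('w9.png'); P=wcloud(d,K,M); r=P-PO;a=r@PU;b=r@PV+0.075;z=P[...,2]
cv2.imwrite('pics/w9c.png',cv2.resize(p[40:240,200:440,::-1],None,fx=3,fy=3))
m=(abs(b)<0.03)&(a<-0.003)&(a>-0.1)&(z>0.006)&(z<0.06)
for lo in np.arange(-0.09,0,0.005):
    k=m&(a>=lo)&(a<lo+0.005)
    if k.sum()>8: print(round(lo,3),k.sum(),'b',np.percentile(b[k],[2,50,98]),'ztop',np.percentile(z[k],[5,50,95]))
E
```

```text
-0.06 64 b [-0.0077 -0.0003  0.007 ] ztop [0.017  0.0184 0.0197]
-0.055 80 b [-0.0076 -0.0003  0.007 ] ztop [0.0189 0.0203 0.0216]
-0.05 80 b [-0.0075 -0.0003  0.0069] ztop [0.0212 0.0227 0.0247]
-0.045 83 b [-0.0074  0.0002  0.0078] ztop [0.0233 0.0251 0.0266]
-0.04 85 b [-0.0073  0.0002  0.0078] ztop [0.0255 0.0269 0.0286]
-0.035 102 b [-0.0072  0.0003  0.0077] ztop [0.0282 0.0294 0.0308]
-0.03 87 b [-0.008   0.0003  0.0077] ztop [0.0303 0.0319 0.0337]
-0.025 90 b [-0.008  -0.0002  0.0076] ztop [0.0319 0.0336 0.0351]
-0.02 100 b [-0.0072  0.0003  0.0077] ztop [0.0258 0.0309 0.0348]
-0.015 48 b [-0.0072  0.0003  0.0069] ztop [0.0229 0.032  0.0349]
-0.01 42 b [-0.0024  0.0003  0.0031] ztop [0.0329 0.0352 0.037 ]
-0.005 14 b [-0.0024  0.0003  0.003 ] ztop [0.0353 0.0366 0.0384]
```

View pics/w9c.png

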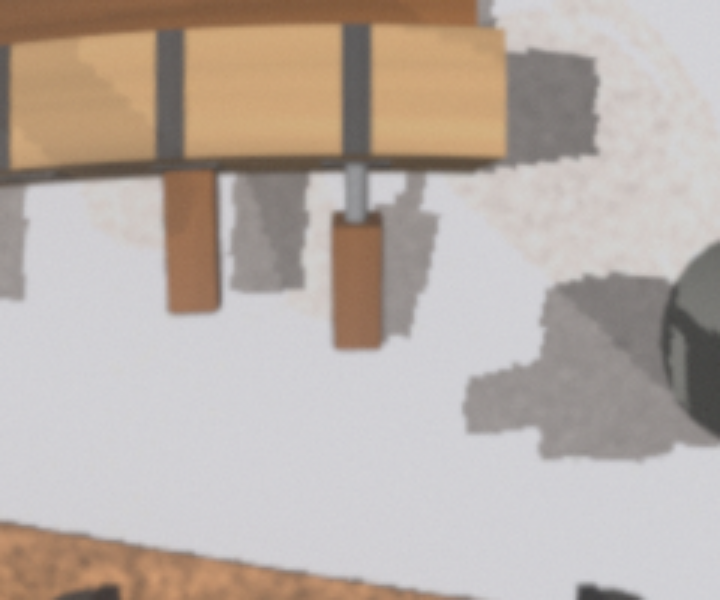

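The plug hangs nose-up at about 0.41 rad with its pin still about 11 mm in. The pusher rode over it. I'll re-grip its rear end with the tool pitched to match, level it, drive it deeper, then release and finish with a lower push.

```bash
cat >> h.py <<'E'
MO3=PO-0.075*PV
def Rp(th):
    "tool down at the panel's yaw, pitched so that tool x points up by th"
    p=np.cos(th)*PU+[0,0,np.sin(th)]; n=-np.sin(th)*PU+[0,0,np.cos(th)]
    return np.stack([p,-PV,-n],1),p,n
def tcp(tipa,tipz,th,g,dn=-0.005):
    "TCP for a plug with its tip at panel x tipa, height tipz, pitch th"
    R,p,n=Rp(th); return MO3+tipa*PU+[0,0,tipz]+(g-0.05)*p+dn*n,R,n
E
python3 - <<'E'
from h import *
np.set_printoptions(precision=4,suppress=True)
g=-0.025; th=0.41
x,R,n=tcp(0.0107,0.039,th,g); print(x)
env.reach(x+0.08*n,R); env.movel(x,rate=0.1); effector.grasp(45); s=env.sense(); print(s['gripper_width'],s['wrist_force'])
for t in (0.27,0.13,0.0):
    x,R,n=tcp(0.0107,0.036+0.003*t/0.41,t,g); env.movel(x,R,rate=0.04); s=env.sense(); print(t,s['gripper_width'],s['wrist_force'])
for dep in np.arange(0.0125,0.0200,0.002):
    x,R,n=tcp(dep,0.036,0,g); env.movel(x,R,rate=0.03); s=env.sense(); print(dep,s['wrist_force']@PU,s['wrist_force'][2],s['gripper_width'])
    if s['wrist_force']@PU<-15: break
print(s['t']); wsnap('w10.png')
E
```

```text
[ 0.595  -0.26    0.0045]
0.015237454719034184 [ 1.579  -0.4782  0.0223]
0.27 0.015004057815046018 [-0.3357  0.0905  0.3469]
0.13 0.015577488559669577 [-1.3856  0.6063 -1.5345]
0.0 0.015389343865225735 [-0.44   -0.8526 -0.6399]
0.0125 -0.6717627746403525 -0.22843316441138173 0.015024511337429918
0.0145 -0.21455565403901172 -0.04810258300954681 0.015008268698094851
0.0165 -0.7069218374050434 0.3382337610870051 0.014666778002075363
0.018500000000000003 -1.431827710974713 -0.1627928245430977 0.014748352519981515
81.6083
```

View pics/w10.png

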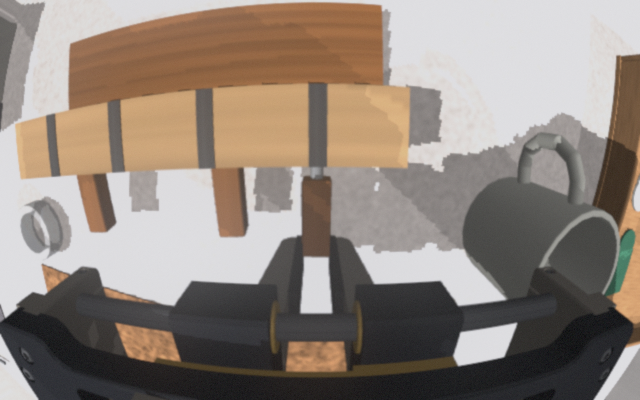

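The plug is level and about 18 mm deep (px 316,215), and the fingers are clear of the neighbour. Release, back off, close, and push low.

```bash
python3 - <<'E'
from h import *
np.set_printoptions(precision=4,suppress=True)
effector.release(); z0=env.sense()['ee_pos'][2]
T=lambda x,z:MO3+x*PU+[0,0,z]
env.movel(T(-0.095,z0),rate=0.1); effector.grasp(20); env.movel(T(-0.095,0.014),rate=0.1); env.pause(0.2); f0=env.sense()['wrist_force']; log=[]; x=-0.08
env.movel(T(x,0.014),rate=0.06)
while x<-0.050:
    x+=0.002; env.movel(T(x,0.014),rate=0.04); f=env.sense()['wrist_force']-f0; log.append((round(x*1000),float(round(f@PU,1)),float(round(f[2],1))))
    if f@PU<-10: break
print(log)
env.movel(T(-0.10,0.014),rate=0.15); env.movel(T(-0.10,0.12),rate=0.2); effector.release()
env.reach([0.48,-0.16,0.26],Rd(PY)); 
p,d,K,M=wsnap('w11.png');P=wcloud(d,K,M);r=P-PO;a=r@PU;b=r@PV;zz=P[...,2]
for k in range(4):
    m=(zz>0.02)&(zz<0.056)&(abs(b-0.075+0.05*k)<0.012)&(a<-0.006)&(a>-0.09)
    if m.sum()>5: print(k,m.sum(),np.percentile(a[m],[1,99]),np.polyfit(a[m],zz[m],1),np.polyfit(a[m],b[m],1))
for bb in blobs(P,(0.36,0.55,0.12,0.27),0.0145,0.03): print('sty',np.round(bb,4))
print(env.sense()['t'])
E
```

```text
[(-78, 0.9, -1.5), (-76, 0.3, -1.5), (-74, 0.8, -1.1), (-72, 1.3, -1.0), (-70, -0.3, 0.0), (-68, 0.7, -1.7), (-66, 0.8, -1.4), (-64, -1.9, -0.6), (-62, -4.8, -0.6), (-60, -7.6, -0.7), (-58, -10.5, 0.2)]
0 400 [-0.0449 -0.007 ] [0.1047 0.0435] [0.0139 0.0748]
2 444 [-0.0452 -0.0068] [0.083 0.042] [ 0.012  -0.0235]
3 506 [-0.0532 -0.0065] [0.1252 0.04  ] [ 0.0037 -0.0729]
sty [ 0.5442  0.2255  0.05    0.0097 -1.5437  0.0152 73.    ]
sty [  0.4422   0.1909   0.069    0.0166   0.0155   0.0187 334.    ]
91.725
```

View pics/w11.png

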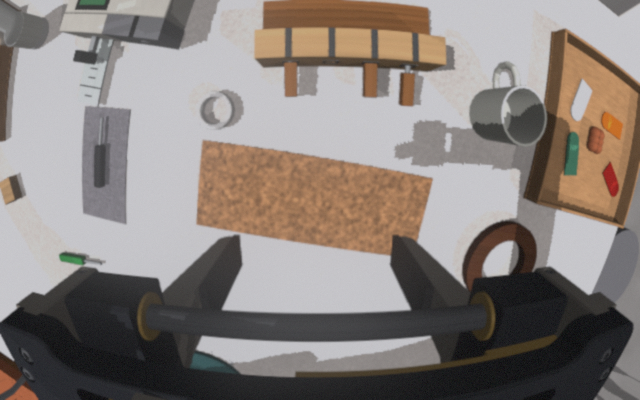

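Plug 3 is about 18 mm deep and jammed at 10 N, because I pushed below the pin's axis. I'll push higher, at z 0.027, and harder.

```bash
python3 - <<'E'
from h import *
np.set_printoptions(precision=4,suppress=True)
T=lambda x,z:MO3+x*PU+[0,0,z]; zp=0.027
effector.grasp(20); env.reach(T(-0.09,0.10),Rd(PY)); env.movel(T(-0.09,zp),rate=0.15); env.pause(0.2); f0=env.sense()['wrist_force']; log=[]; x=-0.07
env.movel(T(x,zp),rate=0.06)
while x<-0.047:
    x+=0.0015; env.movel(T(x,zp),rate=0.04); f=env.sense()['wrist_force']-f0; log.append((round(x*1000,1),float(round(f@PU,1)),float(round(f[2],1))))
    if f@PU<-28 or (x>-0.0535 and f@PU<-10): break
print(log)
env.movel(T(-0.10,zp),rate=0.15); env.movel(T(-0.10,0.12),rate=0.2); effector.release()
env.reach([0.48,-0.16,0.26],Rd(PY)); 
p,d,K,M=wsnap('w12.png');P=wcloud(d,K,M);r=P-PO;a=r@PU;b=r@PV;zz=P[...,2]
for k in range(4):
    m=(zz>0.02)&(zz<0.056)&(abs(b-0.075+0.05*k)<0.012)&(a<-0.006)&(a>-0.09)
    if m.sum()>5: print(k,m.sum(),np.percentile(a[m],[1,99]),np.polyfit(a[m],zz[m],1),np.polyfit(a[m],b[m],1))
print(env.sense()['t'])
E
```

```text
[(-68.5, -0.5, 0.1), (-67.0, -0.5, -0.6), (-65.5, -0.2, 0.2), (-64.0, -1.1, -0.1), (-62.5, -3.4, 0.4), (-61.0, -4.3, 0.2), (-59.5, -6.7, 1.3), (-58.0, -8.3, 1.7), (-56.5, -10.3, 1.2), (-55.0, -13.0, 2.2), (-53.5, -16.1, 1.8)]
0 400 [-0.045 -0.007] [0.0981 0.0434] [0.0164 0.0749]
2 439 [-0.0451 -0.0067] [0.0863 0.0421] [ 0.0044 -0.0236]
3 492 [-0.0506 -0.0076] [0.1334 0.0415] [-0.0002 -0.0729]
101.2667
```

```bash
cat > push.py <<'E'
from h import *
T=lambda x,z:MO3+x*PU+[0,0,z]; zp=0.028
effector.grasp(20); env.reach(T(-0.09,0.10),Rd(PY)); env.movel(T(-0.09,zp),rate=0.15); env.pause(0.2); f0=env.sense()['wrist_force']; log=[]; x=-0.066
env.movel(T(x,zp),rate=0.06)
while x<-0.040:
    x+=0.0015; env.movel(T(x,zp),rate=0.05); s=env.sense(); f=s['wrist_force']-f0; log.append((round(x*1000,1),float(round(((s['ee_pos']-MO3)@PU)*1000,1)),float(round(f@PU,1)),float(round(f[2],1))))
    if f@PU<-30: break
print(log)
env.movel(T(-0.10,zp),rate=0.15); env.movel(T(-0.10,0.12),rate=0.2); effector.release()
env.reach([0.48,-0.16,0.26],Rd(PY)); 
p,d,K,M=wsnap('w13.png');P=wcloud(d,K,M);r=P-PO;a=r@PU;b=r@PV;zz=P[...,2]
for k in range(4):
    m=(zz>0.02)&(zz<0.056)&(abs(b-0.075+0.05*k)<0.012)&(a<-0.006)&(a>-0.09)
    if m.sum()>5: print(k,m.sum(),np.percentile(a[m],[1,99]),np.polyfit(a[m],zz[m],1),np.polyfit(a[m],b[m],1))
print(env.sense()['t'])
E
python3 push.py
```

```text
[(-64.5, -64.7, 0.5, 0.5), (-63.0, -62.9, 0.9, 0.1), (-61.5, -61.6, 0.4, 0.1), (-60.0, -60.4, -1.1, 0.5), (-58.5, -59.4, -3.6, 0.7), (-57.0, -58.6, -6.1, 1.2), (-55.5, -58.2, -7.8, 3.0), (-54.0, -58.1, -8.7, 2.4), (-52.5, -58.0, -12.3, 2.5), (-51.0, -57.8, -13.8, 3.5), (-49.5, -57.7, -17.1, 4.8), (-48.0, -57.6, -18.8, 4.9), (-46.5, -57.4, -23.1, 6.2), (-45.0, -57.3, -24.9, 7.0), (-43.5, -57.2, -28.2, 8.3), (-42.0, -57.2, -30.0, 9.3), (-40.5, -57.0, -31.6, 10.2)]
0 400 [-0.04504475 -0.00696078] [0.09517275 0.04324769] [0.01988671 0.07492767]
2 442 [-0.04525212 -0.00638089] [0.0913114  0.04213826] [ 0.0092329  -0.02346681]
3 471 [-0.04796711 -0.00650327] [0.1158339  0.04168233] [-0.00383569 -0.07304252]
112.4583
```

That advanced it to about 25 mm, already past the 22 mm needed. One more push to seat it.

```bash
sed -i 's/zp=0.028/zp=0.031/' push.py; python3 push.py
```

```text
[(-64.5, -64.7, 2.1, 0.5), (-63.0, -62.9, 1.5, 1.3), (-61.5, -61.4, 1.7, 0.5), (-60.0, -59.9, 1.1, 0.3), (-58.5, -58.5, 0.2, -0.1), (-57.0, -57.3, 0.5, 1.2), (-55.5, -56.2, -2.0, 0.4), (-54.0, -55.2, -3.9, 1.0), (-52.5, -54.9, -6.1, 2.6), (-51.0, -54.8, -9.0, 4.8), (-49.5, -54.7, -11.4, 5.3), (-48.0, -54.6, -15.0, 6.6), (-46.5, -54.5, -17.1, 8.6), (-45.0, -54.4, -20.6, 10.5), (-43.5, -54.4, -23.2, 10.1), (-42.0, -54.3, -26.6, 12.5), (-40.5, -54.2, -28.6, 13.4), (-39.0, -54.1, -31.7, 16.4)]
0 403 [-0.04505114 -0.00617931] [0.10804299 0.04356131] [0.02288944 0.07502724]
2 435 [-0.04426141 -0.00671417] [0.09939104 0.04230862] [ 0.00024743 -0.02368846]
3 435 [-0.04535026 -0.00640128] [0.08843676 0.04171734] [ 0.00551284 -0.07280992]
123.8667
```

View pics/w13.png

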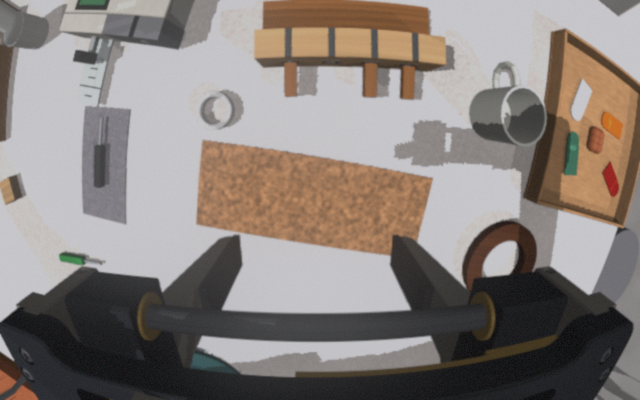

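All three plugs are now home (px 291,80; 371,80; 408,80). The slide is home, the stylus is flat mid-pad at (100,165), and the gripper is clear of everything, so I'll hand it in.

```bash
python3 -c "
from h import *
print(workorder.finish_job())"
```

```text
the job is handed in; nothing more can be done
None
```

The job is handed in: all three plugs are home in sockets 0, 2 and 3, the gauge was pulled to the long line, held over 3 s and let go home, the zero button was then pressed in with the stylus, and the stylus lies flat on the middle of its pad; no verdict was returned.

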